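# Third hand: hold a logger against the sprung fence

### The job

Lay the white data logger flat on the black bed of the station whose trough holds the red screwdriver, one short end towards the orange sprung fence, square to it and centred between the white lines, and push the fence back with it until the fence's red pointer stands in the green zone of its scale, never as far as the end stop. Finish while still holding the logger pressed there, steadily, so that a colleague can fasten it: do not let go or back off. Leave both screwdrivers in their troughs and do not push the other station's fence.

Things in the scene. Friction and masses are not known exactly. Their poses are not given: they have to be found in the camera images.
- logger_puck: White pocket data logger with rounded edges, 73 x 52 x 23 mm, about 80 g, lying face up (small screen and blue button on top). Origin at the centre of its underside; x along its 73 mm length, y across its 52 mm width (grip here), z up. Either short end may face the fence.
- fixture: Fixed aluminium base plate 200x340x8 mm with two stations. Origin: centre of its underside, on the worktop; x towards the fences, y left, z up. Stations centred on y = +0.070 (left), -0.070 (right). Black beds: top 18 mm up, 80 mm wide, x = -0.096 to +0.012, white lines 30 mm either side of centre. Tool troughs, walls 20 mm high, on the outer sides at y = +0.145 (left), -0.145 (right).
- left_fence (a joint): Travel (m) of the left station's orange sprung fence: 0 at rest, grows as it is pushed back along the fixture's +x, end stop at 0.020. Spring: 3.6 N at rest + 0.6 N per mm. The green zone on its scale is travel 0.006 to 0.014. Fence block 64 mm wide, 14 thick, 18.5 to 50.5 mm above the worktop; a red pointer on it reaches over the white scale beside it (44.5 mm high, ticks every 5 mm).
- right_fence (a joint): Travel (m) of the right station's orange sprung fence: 0 at rest, grows as it is pushed back along the fixture's +x, end stop at 0.020. Spring: 3.6 N at rest + 0.6 N per mm. The green zone on its scale is travel 0.006 to 0.014. Fence block 64 mm wide, 14 thick, 18.5 to 50.5 mm above the worktop; a red pointer on it reaches over the white scale beside it (44.5 mm high, ticks every 5 mm).
- left_face (a point): Centre of the front face (towards the robot) of the left orange fence, 29.5 mm above the worktop; moves with the fence. At rest: x = +0.020, y = +0.070 in the fixture's frame. Scale beside it, 14 mm wide, at y = +0.026, x = 0.017 to 0.063; grey block behind it, 50 mm high.
- right_face (a point): Centre of the front face (towards the robot) of the right orange fence, 29.5 mm above the worktop; moves with the fence. At rest: x = +0.020, y = -0.070 in the fixture's frame. Scale beside it, 14 mm wide, at y = -0.026, x = 0.017 to 0.063; grey block behind it, 50 mm high.
- driver_red: Screwdriver with a red handle, 175 mm long, 23 mm thick, lying along x in the trough of one of the two stations; it marks the station to use (fixture's y > 0: left, y < 0: right). Origin at the middle of its length, underside.
- driver_yellow: Screwdriver with a yellow handle, 150 mm long, 19 mm thick, lying along x in the other station's trough. Origin at the middle of its length, underside.

How it is judged:
By the outcome, as a careful person would: the job done as asked, in the order asked, and still so for the second after the job is handed in, while the arm keeps its last pose, push and grip.
It also fails if it takes over 42 s, if anything falls off the work surface, if the arm or the gripper's body presses on something with over 40 N, if the wrist force passes 120 N, or if a joint passes its speed limit or range.

### The arm

A 6-joint arm with a two-finger parallel gripper is mounted at the origin on a cart in front of the work surface, level with it; the furniture and walls round the work are solid. World frame = base frame: x ahead of the robot, y to its left, z up, the work surface at z = 0. Lengths are in mm, angles in rad, forces in N, time in s.
With the tool pointing down it reaches from about 275 to 1000 mm from the base axis. Payload 8.4 kg.
Tool frame: the origin (TCP) lies midway between the tips of the shut fingers; the grasp point (between the pads) lies 19 mm behind it; z points along the fingers, y is the line along which they close (so a half turn about z gives the same grasp; the last joint's range is limited). The gripper opens to 85 mm and grips with 20 to 120 N. Pads are 22 mm wide; open, the fingers measure 114 mm over their backs; the gripper's body (76 mm by 85 mm) begins 54 mm behind the grasp point. The pads swing forward as they close: fully open they stand 13 mm farther back than shut.
Start: joints at [1.174, 0.353, 1.633, -0, 1.155, -0.002], TCP at [240.389, 576.924, 231.281] pointing down, gripper open.
Joint ranges: [-2.63, 2.63], [-0.92, 2.1], [0.06, 2.66], [-1.3, 4.44], [0, 2.69], [-3.02, 3.02]. Speed limits (rad/s): [2.22, 2.22, 2.79, 3.14, 3.14, 3.14].

### API

Orientations are given as [roll, pitch, yaw] about the fixed x, y, z axes, in that order (R = Rz(yaw) Ry(pitch) Rx(roll)).
In Python, from rig import monitor, imaging, r gives the robot as it stands.
- The arm moves only by the tool drive_tool, never from a script. Its argument "plan" is a list of rows, each an object of numbers: "x", "y", "z": the shift along the tool's x, y, z in units of 50 mm (1.0 is 50 mm); "ax", "ay", "az": the turn, a rotation vector about the tool's x, y, z in units of 6 degrees (1.0 is 6 degrees); "hand": the finger opening in mm, from 0 to 85.4. In form: [{"x": .., "y": .., "z": .., "ax": .., "ay": .., "az": .., "hand": ..}, ...]. A call has 1 to 8 rows; each row is the pose to reach, as a shift and turn from the pose commanded when the call began, along the tool's axes at that moment; what a row does not reach only later rows make up. A row lasts 1/10 s, in which the tool goes at most 50 mm and 8.59 degrees, less where a joint would pass 70% of its speed; a pose out of reach is approached as far as the arm can. A call with a gripper value outside its range is refused whole. The fingers move at their own pace and stop on an object; "grip_force" is the grip in N (left out, the last holds). Time passes only in rows, so rows that repeat a pose let the fingers close. It gives the time, the measured TCP pose, the force, the opening and the grip force at its end, in the units of the state.
- monitor.sense(): the state, without advancing time (a new reading comes with each control period).
- imaging.grab_frame(name): name is "side" or "top" or "wrist"; returns the picture (420x560x3 uint8, red, green, blue); there is no depth.
- imaging.camera_info(name): a dict with "mtx" (3x3 intrinsics, pixels), "dist" ([k1, k2, p1, p2, k3] as OpenCV has them; the pictures are not rectified), "R" (3x3) and "t" (3): a world point X has camera coordinates R X + t. Camera axes: x right, y down, z forward; pixel columns grow to the right and rows downward; lengths in mm; the calibration is good to about 2 mm. A picture is of the moment at which its call begins: read the wrist's pose just before it. camera_info takes no time and is no camera call; for the wrist camera it gives the pose at the moment of the call.
- r.sign_off(): hands the job in; it is judged then, once.
The state is a dict: "clock": time; "qpos": joint angles; "qvel": joint speeds; "joint_efforts": joint torques, N m; "eef_pos": TCP position; "tcp_rot": TCP orientation; "contact_force": force on the tool from outside, world axes, zero at the start; "wrist_torque": the same for the moment, N m; "opening": opening from 0.0 (shut) to 1.0 (fully open); "grasp_force": force on a finger pad.
Only numpy, scipy, OpenCV 4.12 (cv2) and the standard library are available. Lean on these libraries where they do the work, as an engineer would, in place of code of your own. Each camera call takes 0.05 s, during which the arm holds its last target. There are 200 camera calls.

## Working session

There is one attempt and no reset: what is moved stays moved. The work goes in short steps, Python scripts to look and compute and a tool call to move; the robot and the scene stay as the last step left them, time stands still between calls to the robot, and variables do not carry over. Pictures are saved under pics/ and viewed, at most 10 in all, crops included, and the job is handed in when it is done.

Besides the shell and the picture viewer there is one more tool, called after "Call:" as a command line: name --argument value ..., lists and objects as JSON in quotes. drive_tool: Moves the arm, as the interface text tells. Its arguments: {"type":"object","properties":{"plan":{"type":"array","items":{"type":"object","properties":{"x":{"type":"number"},"y":{"type":"number"},"z":{"type":"number"},"ax":{"type":"number"},"ay":{"type":"number"},"az":{"type":"number"},"hand":{"type":"number"}}}},"grip_force":{"type":"number"}},"required":["plan"]}

```bash
mkdir -p pics; ls; cat > h.py <<'E'
import numpy as np, cv2
from rig import monitor, imaging, r
def snap(n,f):
    c=imaging.camera_info(n); im=imaging.grab_frame(n)
    cv2.imwrite(f'pics/{f}.png',im[:,:,::-1]); return c,im
def ray(c,uv):
    K=np.array(c['mtx'],float);d=np.array(c['dist'],float);R=np.array(c['R'],float);t=np.array(c['t'],float).ravel()
    p=cv2.undistortPoints(np.array(uv,float).reshape(-1,1,2),K,d).reshape(-1,2)
    D=np.c_[p,np.ones(len(p))]@R; return -R.T@t,D
def plane(c,uv,z):
    o,D=ray(c,uv); return o+D*((z-o[2])/D[:,2])[:,None]
def proj(c,X):
    R=np.array(c['R'],float);t=np.array(c['t'],float).ravel()
    return cv2.projectPoints(np.array(X,float).reshape(-1,1,3),cv2.Rodrigues(R)[0],t,np.array(c['mtx'],float),np.array(c['dist'],float))[0].reshape(-1,2)
E
python3 - <<'E'
from h import *
s=monitor.sense();print(s)
a=snap('top','top0');b=snap('side','side0')
cv2.imwrite('pics/a.png',cv2.resize(np.hstack([a[1],b[1]])[:,:,::-1],(800,300)))
E
```

```text
pics
{'clock': 0.0, 'qpos': array([ 1.17361163e+00,  3.53663670e-01,  1.63414601e+00,  3.29881623e-05,
        1.15520357e+00, -2.40868247e-03]), 'qvel': array([-1.27380985e-03,  8.49303339e-05,  4.52855124e-04,  2.41202227e-04,
       -3.37765686e-04, -6.83157153e-04]), 'joint_efforts': array([ 1.96619312e-04, -6.05230665e+01, -3.42079496e+01,  3.13501105e-04,
        8.76655744e-03,  5.91375780e-06]), 'eef_pos': array([240.18357567, 576.48093636, 230.546912  ]), 'tcp_rot': array([-3.14017214e+00, -3.35828348e-05,  2.74680328e+00]), 'contact_force': array([ 0.3536196 ,  0.16160109, -0.4666633 ]), 'wrist_torque': array([ 0.02498714, -0.00703513, -0.01316687]), 'grasp_force': 0.0, 'opening': 1.0013177907627762}
```

View pics/top0.png

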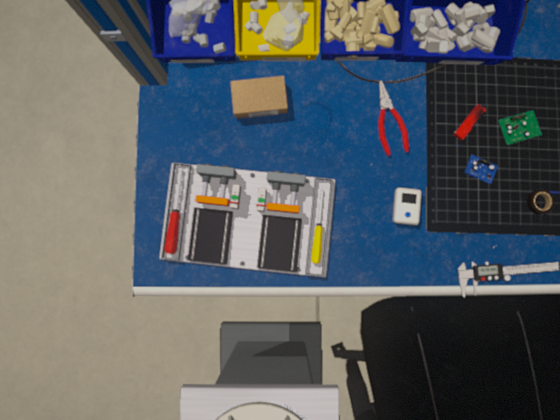

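View pics/side0.png

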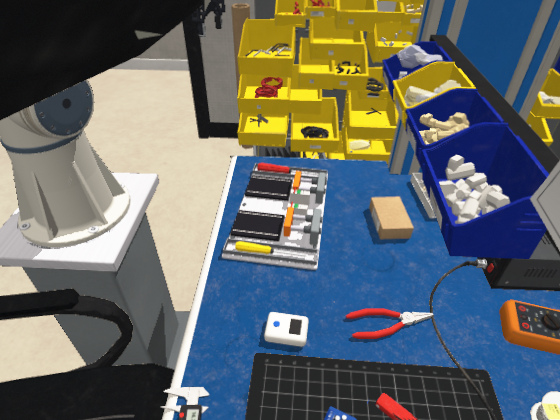

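The top view shows the fixture at px (165–335, 165–275), with the red driver in the trough at (173,215) and the yellow one at (318,235). The white logger is at (408,207). In the side view the logger is at (287,329).

```bash
python3 - <<'E'
from h import *
c=imaging.camera_info('top');im=cv2.imread('pics/top0.png')
print(proj(c,[[0,0,0],[300,0,0],[300,200,0],[240,577,230]]), ray(c,[[280,210]])[0])
hsv=cv2.cvtColor(im,cv2.COLOR_BGR2HSV)
# plate corners approx (top z=8)
print('plate', plane(c,[[172,164],[335,180],[327,277],[161,259]],8).round(1))
# logger
m=((hsv[:,:,1]<70)&(hsv[:,:,2]>150)).astype(np.uint8)
roi=np.zeros_like(m);roi[175:240,380:430]=m[175:240,380:430]
cn=max(cv2.findContours(roi,0,1)[0],key=cv2.contourArea)
P=plane(c,cn.reshape(-1,2),20)
r_=cv2.minAreaRect(P[:,:2].astype(np.float32));print('log',r_,cv2.boxPoints(r_))
# orange fence, red, yellow
for n,lo,hi,b in [('or',8,20,0),('red',0,5,0),('yel',24,34,0)]:
    k=((hsv[:,:,0]>=lo)&(hsv[:,:,0]<=hi)&(hsv[:,:,1]>170)&(hsv[:,:,2]>100)).astype(np.uint8)
    k[:160]=0;k[280:]=0;k[:,:155]=0;k[:,340:]=0
    for q in cv2.findContours(k,0,1)[0]:
        if cv2.contourArea(q)>15:
            PP=plane(c,q.reshape(-1,2),50 if n=='or' else 20)
            print(n,cv2.minAreaRect(PP[:,:2].astype(np.float32)))
cs=imaging.camera_info('side')
print('side logger',plane(cs,[[287,322]],23))
cv2.imwrite('pics/t1.png',cv2.resize(im[155:285,150:430],None,fx=2.8,fy=2.8,interpolation=2))
E
```

```text
[[ 259.71546035  463.44471801]
 [ 259.24608565  312.37727801]
 [ 160.76592139  312.06722221]
 [-105.98492035  363.68501807]] [424.54393163 -54.04502801 885.75921871]
plate [[ 602.4  179.9    8. ]
 [ 566.5 -155.2    8. ]
 [ 370.6 -136.2    8. ]
 [ 407.4  198.7    8. ]]
log ((512.5414428710938, -297.4790344238281), (50.9895133972168, 69.27500915527344), 83.54484558105469) [[ 475.25726 -318.91803]
 [ 544.0931  -326.7063 ]
 [ 549.8256  -276.04004]
 [ 480.9898  -268.25177]]
or ((506.8663024902344, -48.116092681884766), (61.00746154785156, 13.281844139099121), 83.31455993652344)
or ((522.0448608398438, 89.469482421875), (61.6610221862793, 13.143350601196289), 83.28313446044922)
red ((461.80096435546875, 174.47576904296875), (21.9213809967041, 81.53812408447266), 83.65350341796875)
yel ((436.54876708984375, -116.01251220703125), (17.184051513671875, 72.27915954589844), 82.26962280273438)
side logger [[ 513.03700806 -295.45254024   23.        ]]
```

View pics/t1.png

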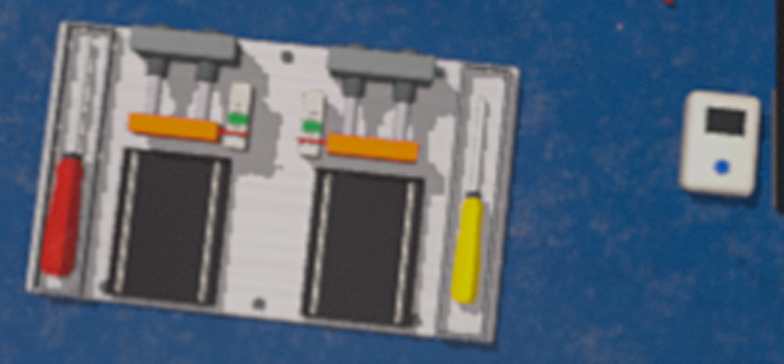

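```bash
cat >> h.py <<'E'
from scipy.spatial.transform import Rotation as Ro
def need(pos,yaw,rz=None):
    "tool-frame shift (units of 50mm) and turn (units of 6deg) to reach pos, pointing down at yaw deg"
    s=monitor.sense(); R0=Ro.from_euler('xyz',s['tcp_rot'])
    Rt=Ro.from_euler('xyz',[np.pi,0,np.radians(yaw)])
    d=R0.inv().apply(np.array(pos)-s['eef_pos'])/50
    w=np.degrees((R0.inv()*Rt).as_rotvec())/6
    print('clock',s['clock'],'pos',s['eef_pos'].round(1),'rot',np.degrees(s['tcp_rot']).round(2),'F',s['contact_force'].round(1),'shift',d.round(3),'turn',w.round(3))
E
python3 - <<'E'
from h import *
s=monitor.sense();c=imaging.camera_info('wrist');R=np.array(c['R']);t=np.array(c['t']).ravel()
R0=Ro.from_euler('xyz',s['tcp_rot'])
print('cam in tool',R0.inv().apply(-R.T@t-s['eef_pos']).round(1),'axes in tool (rows)',R0.inv().apply(R).round(2)); print(np.array(c['mtx']).round(1))
need([470,40,260],173.5)
E
```

```text
cam in tool [  81.9   -0.2 -142.2] axes in tool (rows) [[ 0.    1.    0.  ]
 [-0.95  0.   -0.32]
 [-0.32 -0.    0.95]]
[[336.9   0.  277.2]
 [  0.  336.9 209.7]
 [  0.    0.    1. ]]
clock 0.1 pos [240.2 576.5 230.7] rot [-179.93    0.    157.38] F [0.4 0.7 0.7] shift [-8.369 -8.139 -0.577] turn [-1.200e-02 -2.000e-03 -2.686e+00]
```

Call:
drive_tool --plan '[{"x":-8.4,"y":-8.1,"z":-0.4,"az":-2.69,"hand":85},{"x":-8.4,"y":-8.1,"z":-0.4,"az":-2.69,"hand":85},{"x":-8.4,"y":-8.1,"z":-0.4,"az":-2.69,"hand":85},{"x":-8.4,"y":-8.1,"z":-0.4,"az":-2.69,"hand":85},{"x":-8.4,"y":-8.1,"z":-0.4,"az":-2.69,"hand":85},{"x":-8.4,"y":-8.1,"z":-0.4,"az":-2.69,"hand":85},{"x":-8.4,"y":-8.1,"z":-0.4,"az":-2.69,"hand":85},{"x":-8.4,"y":-8.1,"z":-0.4,"az":-2.69,"hand":85}]'

```text
invalid input
```

```bash
python3 - <<'E'
from h import *
need([470,40,260],173.5)
E
```

```text
clock 0.1 pos [240.2 576.5 230.7] rot [-179.93    0.    157.38] F [0.4 0.7 0.7] shift [-8.369 -8.139 -0.577] turn [-1.200e-02 -2.000e-03 -2.686e+00]
```

Call:
drive_tool --plan '[{"x":-8.4,"y":-8.1,"z":-0.4,"ax":0,"ay":0,"az":-2.7,"hand":85},{"x":-8.4,"y":-8.1,"z":-0.4,"ax":0,"ay":0,"az":-2.7,"hand":85},{"x":-8.4,"y":-8.1,"z":-0.4,"ax":0,"ay":0,"az":-2.7,"hand":85},{"x":-8.4,"y":-8.1,"z":-0.4,"ax":0,"ay":0,"az":-2.7,"hand":85},{"x":-8.4,"y":-8.1,"z":-0.4,"ax":0,"ay":0,"az":-2.7,"hand":85},{"x":-8.4,"y":-8.1,"z":-0.4,"ax":0,"ay":0,"az":-2.7,"hand":85},{"x":-8.4,"y":-8.1,"z":-0.4,"ax":0,"ay":0,"az":-2.7,"hand":85},{"x":-8.4,"y":-8.1,"z":-0.4,"ax":0,"ay":0,"az":-2.7,"hand":85}]'

```text
clock: 0.9
eef_pos: [399.5, 208.1, 245.0]
tcp_rot: [3.142, 0.0, 3.03]
contact_force: [0.9, -0.0, 0.4]
opening: 0.994
grasp_force: 0.0
```

```bash
python3 - <<'E'
from h import *
need([470,40,260],173.5)
E
```

```text
clock 0.9 pos [399.5 208.1 245. ] rot [180.    0.  173.6] F [ 0.9 -0.   0.4] shift [-1.776 -3.185 -0.3  ] turn [0.    0.    0.017]
```

Call:
drive_tool --plan '[{"x":-1.6,"y":-3.2,"z":-0.3,"ax":0,"ay":0,"az":0,"hand":85},{"x":-1.6,"y":-3.2,"z":-0.3,"ax":0,"ay":0,"az":0,"hand":85},{"x":-1.6,"y":-3.2,"z":-0.3,"ax":0,"ay":0,"az":0,"hand":85},{"x":-1.6,"y":-3.2,"z":-0.3,"ax":0,"ay":0,"az":0,"hand":85},{"x":-1.6,"y":-3.2,"z":-0.3,"ax":0,"ay":0,"az":0,"hand":85},{"x":-1.6,"y":-3.2,"z":-0.3,"ax":0,"ay":0,"az":0,"hand":85}]'

```text
clock: 1.5
eef_pos: [460.7, 41.7, 259.7]
tcp_rot: [3.141, -0.001, 3.027]
contact_force: [-0.0, -0.0, -0.2]
opening: 0.993
grasp_force: 0.0
```

```bash
python3 - <<'E'
from h import *
need([512.5,-297.5,150],173.5)
import pickle
c,im=snap('wrist','w1');pickle.dump(c,open('w1.pkl','wb'))
print(c['R'],c['t'])
E
```

```text
clock 1.5 pos [460.7  41.7 259.7] rot [ 1.7999e+02 -4.0000e-02  1.7346e+02] F [-0.  -0.  -0.2] shift [-1.804 -6.622  2.192] turn [ 0.002 -0.007 -0.007]
[[ 1.12962616e-01  9.93598802e-01 -9.31175193e-04]
 [ 9.42577415e-01 -1.06865426e-01  3.16429450e-01]
 [ 3.14304412e-01 -3.66224031e-02 -9.48615589e-01]] [ -93.14435591 -479.32956299  263.93881237]
```

View pics/w1.png

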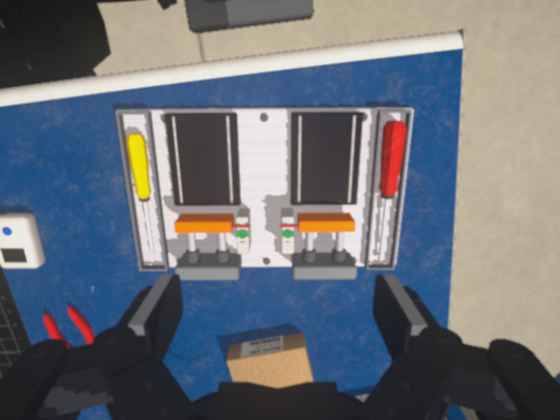

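The wrist view shows both beds as dark rectangles, at (203,158) and (326,158). The orange fences are at (204,225) and (326,225), with the red driver at (395,155) on the left station. Next I measure the bed contours.

```bash
python3 - <<'E'
from h import *
import pickle
c=pickle.load(open('w1.pkl','rb'));im=cv2.imread('pics/w1.png');hsv=cv2.cvtColor(im,cv2.COLOR_BGR2HSV)
m=((hsv[:,:,2]<110)&(hsv[:,:,1]<110)).astype(np.uint8)
# fill interior lines by closing
m=cv2.morphologyEx(m,cv2.MORPH_CLOSE,np.ones((5,5)))
C=[]
for nm,(a,b) in dict(R=(162,243),L=(284,366)).items():
    k=np.zeros_like(m);k[100:212,a:b]=m[100:212,a:b]; k=cv2.morphologyEx(k,cv2.MORPH_OPEN,np.ones((9,9)))
    q=max(cv2.findContours(k,0,1)[0],key=cv2.contourArea)
    rr=cv2.minAreaRect(plane(c,q.reshape(-1,2),18)[:,:2].astype(np.float32));print('bed',nm,rr);C.append(rr[0])
k=((hsv[:,:,0]>=8)&(hsv[:,:,0]<=20)&(hsv[:,:,1]>150)&(hsv[:,:,2]>100)).astype(np.uint8);k[:205]=0;k[245:]=0
for q in cv2.findContours(k,0,1)[0]:
    if cv2.contourArea(q)>100: print('fence',cv2.boundingRect(q),cv2.minAreaRect(plane(c,q.reshape(-1,2),50.5)[:,:2].astype(np.float32)))
# bright white lines on left bed, row by row
g=hsv[:,:,2].astype(float)
for row in (130,150,170,190):
    print(row,[ (x,int(g[row,x])) for x in range(286,368)if g[row,x]>90])
E
```

```text
bed R ((438.26385498046875, -41.51991653442383), (79.14148712158203, 106.34092712402344), 83.59430694580078)
bed L ((452.9250793457031, 96.79600524902344), (77.87600708007812, 105.92025756835938), 83.61510467529297)
fence (175, 215, 58, 18) ((502.70947265625, -46.381587982177734), (64.3401107788086, 20.304019927978516), 83.57696533203125)
fence (298, 214, 56, 18) ((516.91015625, 89.51266479492188), (61.99781799316406, 20.233076095581055), 83.5267105102539)
130 [(286, 224), (287, 192), (288, 172), (289, 164), (290, 140), (291, 98), (298, 133), (299, 181), (300, 190), (301, 141), (351, 99), (352, 160), (353, 201), (354, 185), (355, 127), (361, 127), (362, 192), (363, 224), (364, 230), (365, 230), (366, 230), (367, 229)]
150 [(286, 225), (287, 194), (288, 172), (289, 164), (290, 142), (291, 100), (297, 98), (298, 155), (299, 201), (300, 194), (301, 135), (350, 114), (351, 177), (352, 205), (353, 174), (354, 112), (359, 99), (360, 159), (361, 213), (362, 230), (363, 233), (364, 233), (365, 233), (366, 233), (367, 229)]
170 [(286, 223), (287, 190), (288, 164), (289, 152), (290, 125), (297, 114), (298, 172), (299, 195), (300, 160), (301, 103), (349, 122), (350, 178), (351, 195), (352, 154), (353, 96), (358, 123), (359, 188), (360, 225), (361, 232), (362, 232), (363, 232), (364, 232), (365, 228), (366, 212), (367, 174)]
190 [(286, 223), (287, 199), (288, 171), (289, 152), (290, 123), (297, 132), (298, 183), (299, 192), (300, 144), (348, 140), (349, 188), (350, 190), (351, 139), (356, 99), (357, 156), (358, 211), (359, 231), (360, 234), (361, 235), (362, 234), (363, 234), (364, 230), (365, 215), (366, 178), (367, 158)]
```

Call:
drive_tool --plan '[{"x":-1.8,"y":-6.6,"z":2.2,"ax":0,"ay":0,"az":0,"hand":85},{"x":-1.8,"y":-6.6,"z":2.2,"ax":0,"ay":0,"az":0,"hand":85},{"x":-1.8,"y":-6.6,"z":2.2,"ax":0,"ay":0,"az":0,"hand":85},{"x":-1.8,"y":-6.6,"z":2.2,"ax":0,"ay":0,"az":0,"hand":85},{"x":-1.8,"y":-6.6,"z":2.2,"ax":0,"ay":0,"az":0,"hand":85},{"x":-1.8,"y":-6.6,"z":2.2,"ax":0,"ay":0,"az":0,"hand":85},{"x":-1.8,"y":-6.6,"z":2.2,"ax":0,"ay":0,"az":0,"hand":85},{"x":-1.8,"y":-6.6,"z":2.2,"ax":0,"ay":0,"az":0,"hand":85}]'

```text
clock: 2.35
eef_pos: [513.7, -298.2, 148.0]
tcp_rot: [-3.141, -0.001, 3.029]
contact_force: [0.6, 0.0, 0.2]
opening: 0.998
grasp_force: 0.0
```

Call:
drive_tool --plan '[{"x":0,"y":0,"z":0,"ax":0,"ay":0,"az":0,"hand":85},{"x":0,"y":0,"z":0,"ax":0,"ay":0,"az":0,"hand":85},{"x":0,"y":0,"z":0,"ax":0,"ay":0,"az":0,"hand":85}]'

```text
clock: 2.65
eef_pos: [513.7, -293.9, 150.5]
tcp_rot: [3.141, 0.0, 3.031]
contact_force: [-0.1, 0.0, 0.5]
opening: 0.996
grasp_force: 0.0
```

```bash
python3 - <<'E'
from h import *
import pickle
c=pickle.load(open('w1.pkl','rb'))
y=np.radians(-6.4);ex=np.array([np.cos(y),np.sin(y)]);ey=np.array([-ex[1],ex[0]])
for row,a,b in [(130,299.6,353.3),(150,299.4,352.2),(170,299,350.9),(190,298.5,349.6)]:
    P=plane(c,[[a,row],[b,row]],18)[:,:2];print('ey of lines',P@ey)
print('bed ctr ex,ey',np.array([452.9,96.8])@ex,np.array([452.9,96.8])@ey,'R',np.array([438.3,-41.5])@ey)
c,im=snap('wrist','w2')
hsv=cv2.cvtColor(im,cv2.COLOR_BGR2HSV_FULL if 0 else cv2.COLOR_RGB2HSV)
m=((hsv[:,:,1]<70)&(hsv[:,:,2]>150)).astype(np.uint8);m[330:]=0
for q in cv2.findContours(m,0,1)[0]:
    if cv2.contourArea(q)>1500:
        print(cv2.boundingRect(q),cv2.minAreaRect(plane(c,q.reshape(-1,2),18)[:,:2].astype(np.float32)))
need([512.5,-297.5,60],173.5)
E
```

```text
ey of lines [117.5066363  177.44512061]
ey of lines [117.70063709 177.70679745]
ey of lines [117.67425171 177.75893505]
ey of lines [117.53273379 177.82586859]
bed ctr ex,ey 439.28729795026175 146.68101397099053 R 7.61546434086771
(239, 153, 64, 84) ((510.9090576171875, -299.2590026855469), (52.716880798339844, 73.20935821533203), 83.7669906616211)
(447, 0, 113, 240) ((478.485595703125, -97.22957611083984), (81.65632629394531, 187.79653930664062), 83.71749114990234)
(432, 0, 46, 237) ((471.8483581542969, -147.72634887695312), (9.497405052185059, 184.06497192382812), 83.96427917480469)
(0, 0, 147, 72) ((372.2244567871094, -429.31488037109375), (110.17864227294922, 48.013370513916016), 82.8603515625)
clock 2.7 pos [ 513.8 -294.1  150.7] rot [-1.8000e+02  3.0000e-02  1.7369e+02] F [-0.1  0.2 -0.6] shift [ 0.019 -0.07   1.814] turn [0.    0.006 0.032]
```

View pics/w2.png

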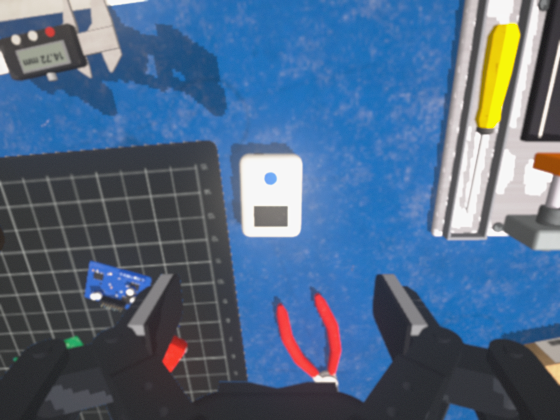

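The logger is at px (270,195), upright between the fingers' closing line, so I descend.

Call:
drive_tool --plan '[{"x":0.045,"y":-0.105,"z":0.8,"ax":0,"ay":0,"az":0,"hand":85},{"x":0.045,"y":-0.105,"z":1.6,"ax":0,"ay":0,"az":0,"hand":85},{"x":0.045,"y":-0.105,"z":2.2,"ax":0,"ay":0,"az":0,"hand":85},{"x":0.045,"y":-0.105,"z":2.6,"ax":0,"ay":0,"az":0,"hand":85},{"x":0.045,"y":-0.105,"z":2.8,"ax":0,"ay":0,"az":0,"hand":85},{"x":0.045,"y":-0.105,"z":2.9,"ax":0,"ay":0,"az":0,"hand":85},{"x":0.045,"y":-0.105,"z":2.92,"ax":0,"ay":0,"az":0,"hand":85},{"x":0.045,"y":-0.105,"z":2.92,"ax":0,"ay":0,"az":0,"hand":85}]'

```text
clock: 3.5
eef_pos: [511.3, -301.0, 5.0]
tcp_rot: [-3.141, 0.001, 3.03]
contact_force: [-0.3, 1.1, 0.2]
opening: 0.994
grasp_force: 0.0
```

Call:
drive_tool --plan '[{"x":0,"y":0,"z":0,"ax":0,"ay":0,"az":0,"hand":60},{"x":0,"y":0,"z":0,"ax":0,"ay":0,"az":0,"hand":56},{"x":0,"y":0,"z":0,"ax":0,"ay":0,"az":0,"hand":40},{"x":0,"y":0,"z":0,"ax":0,"ay":0,"az":0,"hand":40},{"x":0,"y":0,"z":0,"ax":0,"ay":0,"az":0,"hand":40},{"x":0,"y":0,"z":0,"ax":0,"ay":0,"az":0,"hand":40},{"x":0,"y":0,"z":0,"ax":0,"ay":0,"az":0,"hand":40},{"x":0,"y":0,"z":0,"ax":0,"ay":0,"az":0,"hand":40}]' --grip_force 60

```text
clock: 4.3
eef_pos: [511.0, -301.1, 5.0]
tcp_rot: [-3.141, 0.001, 3.029]
contact_force: [-1.9, 1.0, 8.1]
opening: 0.577
grasp_force: 62.3
```

```bash
python3 - <<'E'
from h import *
s=monitor.sense();print(s['opening'],s['grasp_force'])
need([511,-299,100],173.6)
E
```

```text
0.5765299311113975 62.274079620838165
clock 4.3 pos [ 511.  -301.1    5. ] rot [-1.7998e+02  6.0000e-02  1.7357e+02] F [-1.9  1.   8.1] shift [ 0.003  0.041 -1.899] turn [-0.004  0.01  -0.005]
```

Call:
drive_tool --plan '[{"x":0,"y":0,"z":-0.5,"ax":0,"ay":0,"az":0,"hand":40},{"x":0,"y":0,"z":-1.2,"ax":0,"ay":0,"az":0,"hand":40},{"x":0,"y":0,"z":-2.0,"ax":0,"ay":0,"az":0,"hand":40},{"x":0,"y":0,"z":-2.3,"ax":0,"ay":0,"az":0,"hand":40},{"x":0,"y":0,"z":-2.3,"ax":0,"ay":0,"az":0,"hand":40},{"x":0,"y":0,"z":-2.3,"ax":0,"ay":0,"az":0,"hand":40}]'

```text
clock: 4.9
eef_pos: [510.0, -300.5, 118.1]
tcp_rot: [3.141, -0.001, 3.03]
contact_force: [0.3, 0.4, -1.6]
opening: 0.577
grasp_force: 63.3
```

```bash
python3 - <<'E'
from h import *
s=monitor.sense()
c,im=snap('wrist','w3')
hsv=cv2.cvtColor(im,cv2.COLOR_RGB2HSV)
m=((hsv[:,:,1]<70)&(hsv[:,:,2]>150)).astype(np.uint8);m[:, :190]=0;m[:,370:]=0
for q in cv2.findContours(m,0,1)[0]:
    if cv2.contourArea(q)>1500:
        rr=cv2.minAreaRect(plane(c,q.reshape(-1,2),s['eef_pos'][2]-5+21)[:,:2].astype(np.float32))
        print(cv2.boundingRect(q),rr,'rel',np.array(rr[0])-s['eef_pos'][:2])
need([463.7,96.4,119],173.6)
E
```

```text
(218, 209, 128, 152) ((507.2369689941406, -298.4490051269531), (52.7107048034668, 74.3248291015625), 83.00157928466797) rel [-2.80057838  2.05263906]
clock 4.95 pos [ 509.6 -300.2  117.4] rot [ 1.7995e+02 -1.2000e-01  1.7358e+02] F [-0.6  0.  -0.1] shift [ 1.8    7.78  -0.021] turn [ 0.009 -0.021 -0.004]
```

View pics/w3.png

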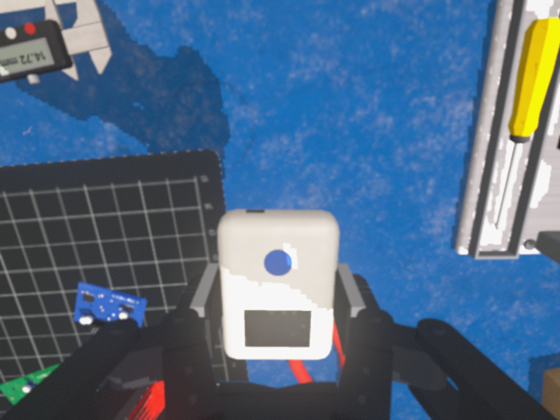

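The logger is held level and straight in the fingers, at px (218–340, 209–360). I now carry it above the left bed.

Call:
drive_tool --plan '[{"x":1.8,"y":7.78,"z":0,"ax":0,"ay":0,"az":0,"hand":40},{"x":1.8,"y":7.78,"z":0,"ax":0,"ay":0,"az":0,"hand":40},{"x":1.8,"y":7.78,"z":0,"ax":0,"ay":0,"az":0,"hand":40},{"x":1.8,"y":7.78,"z":0,"ax":0,"ay":0,"az":0,"hand":40},{"x":1.8,"y":7.78,"z":0,"ax":0,"ay":0,"az":0,"hand":40},{"x":1.8,"y":7.78,"z":0,"ax":0,"ay":0,"az":0,"hand":40},{"x":1.8,"y":7.78,"z":0,"ax":0,"ay":0,"az":0,"hand":40},{"x":1.8,"y":7.78,"z":0,"ax":0,"ay":0,"az":0,"hand":40}]'

```text
clock: 5.75
eef_pos: [462.9, 97.5, 117.3]
tcp_rot: [-3.141, -0.003, 3.029]
contact_force: [1.2, -0.9, -0.4]
opening: 0.575
grasp_force: 63.3
```

Call:
drive_tool --plan '[{"x":0,"y":0,"z":0,"ax":0,"ay":0,"az":0,"hand":40},{"x":0,"y":0,"z":0,"ax":0,"ay":0,"az":0,"hand":40},{"x":0,"y":0,"z":0,"ax":0,"ay":0,"az":0,"hand":40},{"x":0,"y":0,"z":0,"ax":0,"ay":0,"az":0,"hand":40}]'

```text
clock: 6.15
eef_pos: [464.5, 94.5, 118.4]
tcp_rot: [-3.141, -0.001, 3.028]
contact_force: [0.5, -1.8, -0.9]
opening: 0.578
grasp_force: 63.3
```

```bash
python3 - <<'E'
from h import *
need([463.7,96.4,45],173.6)
E
```

```text
clock 6.15 pos [464.5  94.5 118.4] rot [-1.7997e+02 -7.0000e-02  1.7347e+02] F [ 0.5 -1.8 -0.9] shift [0.018 0.038 1.468] turn [-0.005 -0.011 -0.021]
```

Call:
drive_tool --plan '[{"x":0.02,"y":0.04,"z":0.6,"ax":0,"ay":0,"az":-0.02,"hand":40},{"x":0.02,"y":0.04,"z":1.1,"ax":0,"ay":0,"az":-0.02,"hand":40},{"x":0.02,"y":0.04,"z":1.4,"ax":0,"ay":0,"az":-0.02,"hand":40},{"x":0.02,"y":0.04,"z":1.6,"ax":0,"ay":0,"az":-0.02,"hand":40},{"x":0.02,"y":0.04,"z":1.7,"ax":0,"ay":0,"az":-0.02,"hand":40},{"x":0.02,"y":0.04,"z":1.7,"ax":0,"ay":0,"az":-0.02,"hand":40},{"x":0.02,"y":0.04,"z":1.7,"ax":0,"ay":0,"az":-0.02,"hand":40},{"x":0.02,"y":0.04,"z":1.7,"ax":0,"ay":0,"az":-0.02,"hand":40}]'

```text
clock: 6.95
eef_pos: [464.5, 97.9, 34.7]
tcp_rot: [3.141, 0.001, 3.032]
contact_force: [-0.9, 0.1, -1.7]
opening: 0.577
grasp_force: 63.3
```

```bash
python3 - <<'E'
from h import *
need([463.7,96.4,23],173.6)
c,im=snap('wrist','w4')
E
```

```text
clock 6.95 pos [464.5  97.9  34.7] rot [1.7998e+02 7.0000e-02 1.7369e+02] F [-0.9  0.1 -1.7] shift [ 0.013 -0.033  0.234] turn [0.004 0.012 0.015]
```

View pics/w4.png

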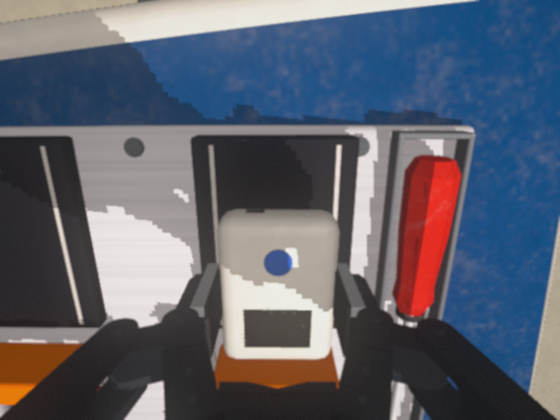

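The logger hangs just above the bed, at px (219–338, 209–360). The white lines show at columns ~212 and ~337, so it is slightly off centre. I'll measure that.

```bash
cat > ctr.py <<'E'
from h import *
def ctr(c,im,zt):
    y=np.radians(-6.4);ex=np.array([np.cos(y),np.sin(y)]);ey=np.array([-ex[1],ex[0]])
    g=cv2.cvtColor(im,cv2.COLOR_RGB2GRAY).astype(float)
    for row in (150,165,180,195):
        o=[]
        for a,b in((203,222),(328,347)):
            w=np.clip(g[row,a:b]-np.median(g[row,a:b])-25,0,None); o.append((w*np.arange(a,b)).sum()/w.sum())
        P=plane(c,[[o[0],row],[o[1],row]],18)[:,:2]; e=P@ey; print('lines px',np.round(o,1),'ey',e.round(2),'mid',e.mean().round(2))
    for row in (225,240,250):
        w=np.where(g[row,205:350]>110)[0]+205
        e=plane(c,[[w[0]-.5,row],[w[-1]+.5,row]],zt)[:,:2]@ey; print('log px',w[0],w[-1],'ey',e.round(2),'mid',e.mean().round(2))
E
python3 - <<'E'
from ctr import *
c=imaging.camera_info('wrist');im=cv2.imread('pics/w4.png')[:,:,::-1].copy()
ctr(c,im,34.7-5+14)
E
```

```text
lines px [210.7 338.3] ey [117.65 177.59] mid 147.62
lines px [211.6 337.5] ey [117.67 177.65] mid 147.66
lines px [212.6 336.8] ey [117.71 177.73] mid 147.72
lines px [213.6 335.9] ey [117.74 177.74] mid 147.74
log px 214 337 ey [122.02 174.52] mid 148.27
log px 215 338 ey [122.04 175.36] mid 148.7
log px 216 337 ey [122.21 175.22] mid 148.71
```

Call:
drive_tool --plan '[{"x":0,"y":-0.018,"z":0.08,"ax":0,"ay":0,"az":0.015,"hand":40},{"x":0,"y":-0.018,"z":0.15,"ax":0,"ay":0,"az":0.015,"hand":40},{"x":0,"y":-0.018,"z":0.2,"ax":0,"ay":0,"az":0.015,"hand":40},{"x":0,"y":-0.018,"z":0.22,"ax":0,"ay":0,"az":0.015,"hand":40},{"x":0,"y":-0.018,"z":0.22,"ax":0,"ay":0,"az":0.015,"hand":40},{"x":0,"y":-0.018,"z":0.22,"ax":0,"ay":0,"az":0.015,"hand":40}]'

```text
clock: 7.6
eef_pos: [463.5, 97.0, 23.0]
tcp_rot: [-3.141, -0.001, 3.03]
contact_force: [-2.5, 0.0, 4.7]
opening: 0.579
grasp_force: 63.9
```

Call:
drive_tool --plan '[{"x":0,"y":0,"z":0.02,"ax":0,"ay":0,"az":0,"hand":40},{"x":0,"y":0,"z":0.03,"ax":0,"ay":0,"az":0,"hand":40},{"x":0,"y":0,"z":0.03,"ax":0,"ay":0,"az":0,"hand":40},{"x":0,"y":0,"z":0.03,"ax":0,"ay":0,"az":0,"hand":40}]'

```text
clock: 8.0
eef_pos: [463.6, 97.0, 22.9]
tcp_rot: [-3.142, -0.0, 3.03]
contact_force: [-8.6, -1.6, 31.3]
opening: 0.577
grasp_force: 66.9
```

Call:
drive_tool --plan '[{"x":0,"y":0,"z":-0.022,"ax":0,"ay":0,"az":0,"hand":40},{"x":0,"y":0,"z":-0.022,"ax":0,"ay":0,"az":0,"hand":40},{"x":-0.08,"y":0,"z":-0.022,"ax":0,"ay":0,"az":0,"hand":40},{"x":-0.16,"y":0,"z":-0.022,"ax":0,"ay":0,"az":0,"hand":40},{"x":-0.2,"y":0,"z":-0.022,"ax":0,"ay":0,"az":0,"hand":40},{"x":-0.2,"y":0,"z":-0.022,"ax":0,"ay":0,"az":0,"hand":40},{"x":-0.2,"y":0,"z":-0.022,"ax":0,"ay":0,"az":0,"hand":40}]' --grip_force 80

```text
clock: 8.7
eef_pos: [470.6, 95.8, 23.1]
tcp_rot: [-3.14, -0.006, 3.03]
contact_force: [-15.5, -0.3, 29.0]
opening: 0.57
grasp_force: 86.0
```

```bash
python3 - <<'E'
from ctr import *
s=monitor.sense();need([463.7,96.4,23],173.6)
c,im=snap('wrist','w5');ctr(c,im,32)
print('ex,ey',s['eef_pos'][0]*.9938-s['eef_pos'][1]*.1115,s['eef_pos'][0]*.1115+s['eef_pos'][1]*.9938)
E
```

```text
clock 8.7 pos [470.6  95.8  23.1] rot [-179.94   -0.34  173.59] F [-15.5  -0.3  29. ] shift [ 0.138 -0.004  0.003] turn [-0.011 -0.056 -0.002]
lines px [208.9 344.9] ey [117.66 177.1 ] mid 147.38
lines px [209.9 344.5] ey [117.69 177.31] mid 147.5
lines px [210.8 344. ] ey [117.7  177.52] mid 147.61
lines px [211.8 343.4] ey [117.73 177.67] mid 147.7
log px 212 345 ey [119.66 176.56] mid 148.11
log px 213 343 ey [119.67 176.14] mid 147.91
log px 214 343 ey [119.82 176.44] mid 148.13
ex,ey 456.9572817409827 147.69124783958023
```

Call:
drive_tool --plan '[{"x":0,"y":0,"z":-0.02,"ax":0,"ay":0,"az":0,"hand":40},{"x":0,"y":0,"z":-0.025,"ax":0,"ay":0,"az":0,"hand":40},{"x":0,"y":0,"z":-0.025,"ax":0,"ay":0,"az":0,"hand":40},{"x":0,"y":0,"z":-0.025,"ax":0,"ay":0,"az":0,"hand":40}]'

```text
clock: 9.15
eef_pos: [473.9, 95.9, 23.6]
tcp_rot: [-3.142, -0.0, 3.03]
contact_force: [-0.5, -0.3, -1.5]
opening: 0.569
grasp_force: 82.5
```

Call:
drive_tool --plan '[{"x":-0.06,"y":0.005,"z":0.005,"ax":0,"ay":0,"az":0,"hand":40},{"x":-0.1,"y":0.005,"z":0.005,"ax":0,"ay":0,"az":0,"hand":40},{"x":-0.16,"y":0.005,"z":0.005,"ax":0,"ay":0,"az":0,"hand":40},{"x":-0.2,"y":0.005,"z":0.005,"ax":0,"ay":0,"az":0,"hand":40},{"x":-0.2,"y":0.005,"z":0.005,"ax":0,"ay":0,"az":0,"hand":40},{"x":-0.2,"y":0.005,"z":0.005,"ax":0,"ay":0,"az":0,"hand":40}]'

```text
clock: 9.75
eef_pos: [482.5, 95.0, 23.2]
tcp_rot: [-3.141, -0.003, 3.03]
contact_force: [-5.1, 2.0, 0.7]
opening: 0.566
grasp_force: 82.8
```

```bash
python3 - <<'E'
from ctr import *
s=monitor.sense();need([463.7,96.4,23],173.6)
c,im=snap('wrist','w6')
print('ex,ey',s['eef_pos'][0]*.9938-s['eef_pos'][1]*.1115,s['eef_pos'][0]*.1115+s['eef_pos'][1]*.9938)
_,t=snap('top','t6'); _,sd=snap('side','s6')
a=cv2.resize(im,(400,300)); b=cv2.resize(t[155:285,150:323],(400,300),interpolation=2); d=cv2.resize(sd[150:270,215:375],(400,300),interpolation=2)
cv2.imwrite('pics/m6.png',np.vstack([np.hstack([a,b]),np.hstack([d,d*0])])[:,:,::-1])
E
```

```text
clock 9.75 pos [482.5  95.   23.2] rot [-1.7998e+02 -1.5000e-01  1.7359e+02] F [-5.1  2.   0.7] shift [ 0.376 -0.014  0.006] turn [-0.004 -0.025 -0.001]
ex,ey 468.8734675313431 148.22470464667782
```

View pics/m6.png

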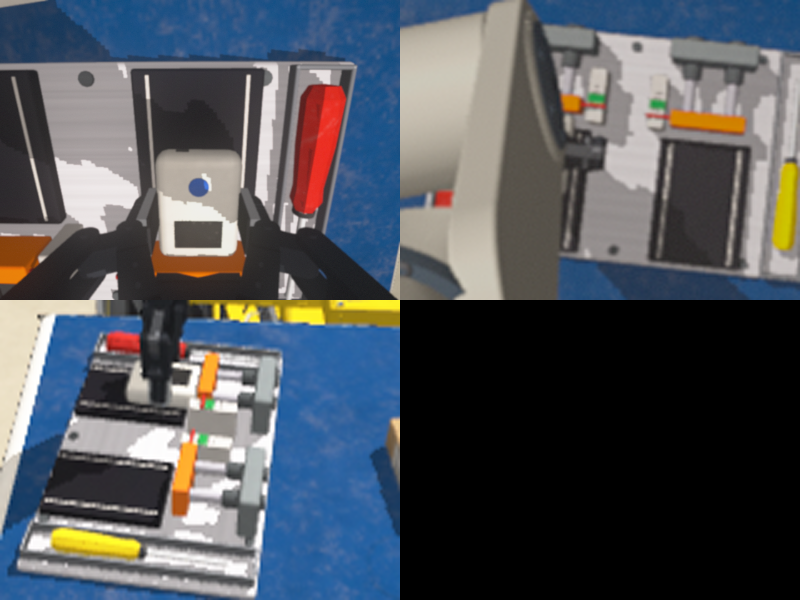

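In the top view (montage right), the left pointer has just started moving off rest, and the fence is in contact with about 5 N. I'll push about 7.5 mm further.

Call:
drive_tool --plan '[{"x":-0.04,"y":0,"z":0.002,"ax":0,"ay":0,"az":0,"hand":40},{"x":-0.08,"y":0,"z":0.004,"ax":0,"ay":0,"az":0,"hand":40},{"x":-0.12,"y":0,"z":0.006,"ax":0,"ay":0,"az":0,"hand":40},{"x":-0.15,"y":0,"z":0.006,"ax":0,"ay":0,"az":0,"hand":40},{"x":-0.15,"y":0,"z":0.006,"ax":0,"ay":0,"az":0,"hand":40},{"x":-0.15,"y":0,"z":0.006,"ax":0,"ay":0,"az":0,"hand":40},{"x":-0.15,"y":0,"z":0.006,"ax":0,"ay":0,"az":0,"hand":40}]'

```text
clock: 10.6
eef_pos: [487.2, 94.3, 23.1]
tcp_rot: [-3.14, -0.008, 3.03]
contact_force: [-15.8, 5.0, 16.5]
opening: 0.567
grasp_force: 84.5
```

```bash
cat > chk.py <<'E'
from ctr import *
def chk(tag):
    s=monitor.sense();need([463.7,96.4,23],173.6);p=s['eef_pos'];print('ex,ey',p[0]*.9938-p[1]*.1115,p[0]*.1115+p[1]*.9938)
    c,im=snap('wrist','w'+tag); ct,t=snap('top','t'+tag); cs,sd=snap('side','s'+tag)
    y=np.radians(-6.4);ex=np.array([np.cos(y),np.sin(y)]);ey=np.array([-ex[1],ex[0]])
    for nm,f in (('rest','pics/top0.png'),('now',f'pics/t{tag}.png')):
        h=cv2.cvtColor(cv2.imread(f),cv2.COLOR_BGR2HSV).astype(int)[180:215,226:246]
        for col,m in (('red',((h[:,:,0]<6)|(h[:,:,0]>172))&(h[:,:,1]>110)),('green',(h[:,:,0]>45)&(h[:,:,0]<85)&(h[:,:,1]>80))):
            v,u=np.nonzero(m)
            if len(u): q=plane(ct,np.c_[u+226,v+180],46)[:,:2]@ex; print(nm,col,len(u),'ex mean',q.mean().round(1),'range',q.min().round(1),q.max().round(1))
    big=lambda a,w,h:cv2.resize(a,(w,h),interpolation=2)
    cv2.imwrite(f'pics/m{tag}.png',np.vstack([np.hstack([big(im,400,300),big(t[175:215,218:271],400,300)]),np.hstack([big(sd[150:270,215:375],400,300),big(sd[160:205,270:330],400,300)])])[:,:,::-1])
    return c,im
E
python3 -c "
from chk import *
chk('7')"
```

```text
clock 10.6 pos [487.2  94.3  23.1] rot [-179.93   -0.43  173.58] F [-15.8   5.   16.5] shift [ 0.472 -0.011  0.007] turn [-0.011 -0.072 -0.003]
ex,ey 473.677521019085 148.0312574711604
rest red 16 ex mean 509.8 range 508.4 511.1
rest green 21 ex mean 519.7 range 517.3 522.2
now red 11 ex mean 518.0 range 516.6 520.6
now green 7 ex mean 521.8 range 521.2 522.5
```

View pics/m7.png

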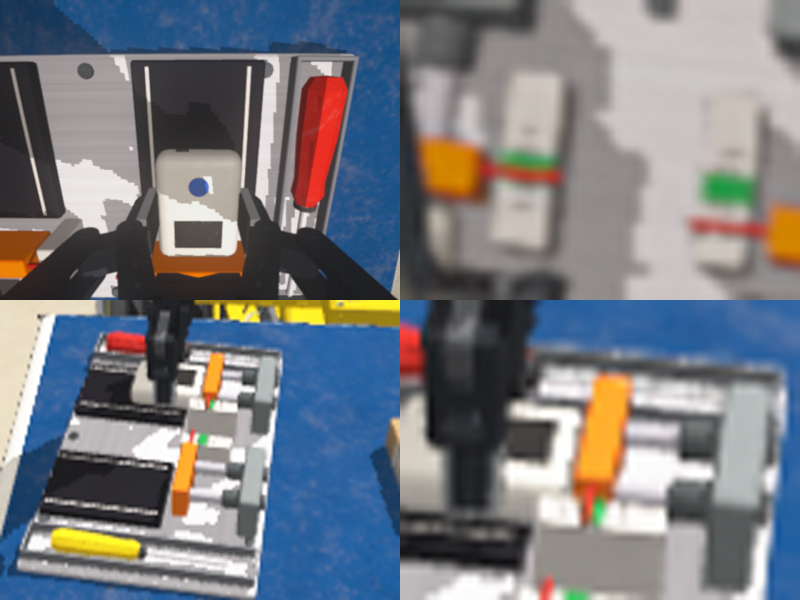

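The pointer is about 8 mm up and inside the lower half of green. I ease the down-force and push about 2 mm more.

Call:
drive_tool --plan '[{"x":0,"y":0,"z":-0.006,"ax":0,"ay":0,"az":0,"hand":40},{"x":-0.02,"y":0,"z":-0.008,"ax":0,"ay":0,"az":0,"hand":40},{"x":-0.03,"y":0,"z":-0.008,"ax":0,"ay":0,"az":0,"hand":40},{"x":-0.03,"y":0,"z":-0.008,"ax":0,"ay":0,"az":0,"hand":40},{"x":-0.03,"y":0,"z":-0.008,"ax":0,"ay":0,"az":0,"hand":40},{"x":-0.03,"y":0,"z":-0.008,"ax":0,"ay":0,"az":0,"hand":40},{"x":-0.03,"y":0,"z":-0.008,"ax":0,"ay":0,"az":0,"hand":40}]'

```text
clock: 11.45
eef_pos: [488.9, 94.1, 23.2]
tcp_rot: [-3.14, -0.007, 3.03]
contact_force: [-12.1, 4.5, 9.8]
opening: 0.571
grasp_force: 83.8
```

```bash
python3 -c "
from chk import *
c,im=chk('8')
y=np.radians(-6.4);ey=np.array([-np.sin(y),np.cos(y)])
g=im.mean(2)
# colour-based logger edges, rows above the fingers
for row in (215,222,230,240):
    d=np.gradient(cv2.GaussianBlur(im,(3,3),0).mean(2)[row]); 
    print(row,[(u,int(g[row,u])) for u in list(range(204,226))+list(range(330,352))])
"
```

```text
clock 11.45 pos [488.9  94.1  23.2] rot [-179.93   -0.41  173.58] F [-12.1   4.5   9.8] shift [ 0.506 -0.01   0.007] turn [-0.011 -0.068 -0.003]
ex,ey 475.36534839457295 148.0095650448498
rest red 16 ex mean 509.8 range 508.4 511.1
rest green 21 ex mean 519.7 range 517.3 522.2
now red 8 ex mean 519.7 range 516.7 522.6
215 [(204, 54), (205, 54), (206, 53), (207, 55), (208, 55), (209, 65), (210, 99), (211, 133), (212, 150), (213, 150), (214, 136), (215, 104), (216, 68), (217, 51), (218, 53), (219, 52), (220, 52), (221, 57), (222, 69), (223, 87), (224, 102), (225, 116), (330, 127), (331, 119), (332, 106), (333, 90), (334, 73), (335, 66), (336, 62), (337, 66), (338, 94), (339, 151), (340, 206), (341, 227), (342, 228), (343, 216), (344, 169), (345, 107), (346, 69), (347, 66), (348, 65), (349, 65), (350, 66), (351, 65)]
222 [(204, 55), (205, 56), (206, 55), (207, 55), (208, 55), (209, 60), (210, 83), (211, 118), (212, 145), (213, 154), (214, 150), (215, 127), (216, 88), (217, 59), (218, 70), (219, 94), (220, 116), (221, 129), (222, 138), (223, 145), (224, 150), (225, 152), (330, 157), (331
[... 575 characters left out ...]
336, 150), (337, 147), (338, 162), (339, 201), (340, 226), (341, 230), (342, 219), (343, 174), (344, 112), (345, 72), (346, 66), (347, 65), (348, 66), (349, 66), (350, 66), (351, 66)]
240 [(204, 59), (205, 60), (206, 59), (207, 60), (208, 59), (209, 57), (210, 62), (211, 77), (212, 113), (213, 144), (214, 155), (215, 153), (216, 135), (217, 115), (218, 121), (219, 134), (220, 142), (221, 148), (222, 153), (223, 159), (224, 163), (225, 163), (330, 173), (331, 171), (332, 171), (333, 168), (334, 162), (335, 157), (336, 150), (337, 153), (338, 181), (339, 215), (340, 228), (341, 227), (342, 202), (343, 134), (344, 78), (345, 65), (346, 68), (347, 68), (348, 66), (349, 66), (350, 68), (351, 67)]
```

View pics/m8.png

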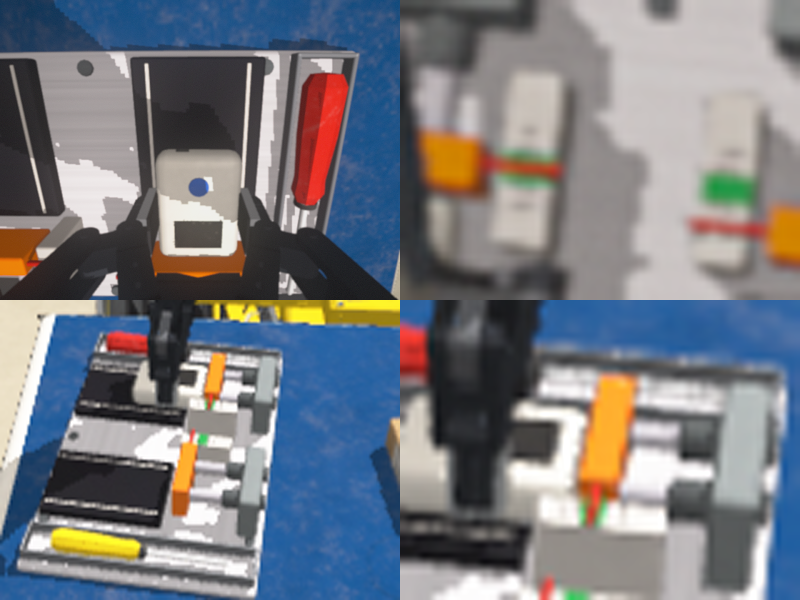

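The red pointer sits mid-green, the logger has equal margins to both lines, and it is square to the fence. I hold briefly to confirm it stays steady.

Call:
drive_tool --plan '[{"x":0,"y":0,"z":0,"ax":0,"ay":0,"az":0,"hand":40},{"x":0,"y":0,"z":0,"ax":0,"ay":0,"az":0,"hand":40},{"x":0,"y":0,"z":0,"ax":0,"ay":0,"az":0,"hand":40},{"x":0,"y":0,"z":0,"ax":0,"ay":0,"az":0,"hand":40},{"x":0,"y":0,"z":0,"ax":0,"ay":0,"az":0,"hand":40},{"x":0,"y":0,"z":0,"ax":0,"ay":0,"az":0,"hand":40},{"x":0,"y":0,"z":0,"ax":0,"ay":0,"az":0,"hand":40},{"x":0,"y":0,"z":0,"ax":0,"ay":0,"az":0,"hand":40}]'

```text
clock: 12.4
eef_pos: [488.9, 94.1, 23.2]
tcp_rot: [-3.14, -0.007, 3.03]
contact_force: [-14.1, 5.6, 8.5]
opening: 0.573
grasp_force: 83.8
```

```bash
python3 -c "
from rig import r
print(r.sign_off())"
```

```text
the job is handed in; nothing more can be done
None
```

I handed the job in at 12.4 s of the 42 s limit. The logger is flat on the left station's bed, where the red screwdriver lies, square to the fence and centred between the lines. It holds the red pointer mid-green at about 10 mm of travel, and the arm is still gripping and pressing.

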